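Rack the heel lifts by thickness

TASK

Two printed heel lifts, 12 mm (blue) and 9 mm (green) thick, stand on the printer's build plate. Put each away upright in the storage rack, centred lengthways in the narrowest slot that takes it, the one made for its thickness: feel it into the mouth, press it gently and squarely down past the spring cheek until it rests on the slot's floor, and let go. Leave the lift already in the rack and the other things on the bench alone.

Things in the scene. Friction and masses are not known exactly. Their poses are not given: they have to be found in the camera images.
- rack: Fixed rack: aluminium rail 60 (x) x 276 (y) x 30 mm (z) with four black slot blocks clamped on it in a row, narrowing from +y to -y: for 18 mm (y = +90, filled), 15 mm (+30), 12 mm (-30), 9 mm (-90). Origin: middle of the rail's underside. Slots run along x, 70 mm long, ends open; floor 36 mm, flat block top 62 mm above the bench. Printed plastic: over 35 N in all between a lift and it would harm it
- station_15 (a point): Mark on the rail for the 15 mm slot (stays empty): the middle of the slot's floor (36 mm above the bench) were its block exactly on its mark; axes as the rack's. The three empty blocks are firmly clamped by hand up to 11 mm off their marks along +-y, each differently. This offset is not measured: see or feel it. Beside each mouth the block has a flat top 9 mm wide, on which a lift set down off the slot simply stops
- station_12 (a point): Mark for the 12 mm slot, likewise. Every slot's mouth is chamfered over its top 8 mm, 3 mm wider than its lift on each side at the rim, then comes an upright throat 18 mm deep. The throat wall at -y is fixed; the orange one at +y is a sprung cheek, at rest leaving 1.5 mm less than the lift's thickness, giving way up to 3 mm (0.5 N at rest, 1 N more per mm)
- station_9 (a point): Mark for the 9 mm slot, likewise. With its lift in, each slot's fixed wall lies half the lift's thickness to -y of the block's middle. Pressing a lift down past the cheek takes roughly 3 to 8 N, its own weight is not enough; the cheek then grips it. A lift too thick for a slot stops in its mouth; one set on a chamfer is pushed sideways towards the slot
- plate: Dark steel build plate of the printer, fixed, 180 x 235 mm, 3 mm thick, with a tab at the -x side. Origin: middle of its underside
- lift_12: Blue heel lift, D-shaped, 60 mm wide, 70 mm high (40 mm straight, then a half disc), 12 mm thick, about 56 g. Stands upright on its straight edge on the build plate. Origin: middle of the underside; x along the width, y across the thickness, z up to the round end; take it across the flat faces near the top
- lift_9: Green heel lift, the same shape but 9 mm thick, about 42 g. Stands upright on its straight edge on the build plate. Origin: middle of the underside; x along the width, y across the thickness, z up to the round end; take it across the flat faces near the top
- lift_18: Grey heel lift of the same shape, 18 mm thick, already seated in the rack's widest slot; to be left alone. Origin as the others
- adapter: Orange printed disc adapter with a boss, 44 mm across, 30 mm high, standing on the build plate; to be left alone. Origin: middle of its underside
- socket: Grey perforated printed socket (open cup), 148 mm across, 110 mm high; to be left alone. Origin: middle of its underside
- tape_roll: Roll of green masking tape lying flat, 100 mm across, 36 mm high; to be left alone. Origin: middle of its underside
- shears: Black shears lying flat, about 230 mm long, blades along +x; to be left alone. Origin: near the pivot
- calipers: Steel calipers with a black display, lying flat, 200 mm long along x; to be left alone. Origin: middle of the beam
- bottle: White bottle, 56 mm across, 150 mm high; to be left alone. Origin: middle of its underside
- scraper: Print scraper lying flat, blade to its +x; to be left alone. Origin: middle of its underside

How it is judged:
At the end, for the whole second after the job is handed in: Each of the two lifts stands upright (0.09 rad) in its own thickness's slot (within 14.5 mm of the mark along the row), its underside less than 2.5 mm above the slot's floor, within 12 mm of the slot's middle lengthways, in line with it (0.12 rad), released and at rest (y of lift_12 in the frame of rack between -0.0445 and -0.0155 m and x of lift_12 in the frame of rack between -0.012 and 0.012 m and z of lift_12 in the frame of rack between 0.033 and 0.0385 m and angle between each of lift_12, lift_9's own z axis and vertical below 0.09 rad and angle between the y axis of each of lift_12, lift_9 and the y axis of rack, either way round below 0.12 rad and linear speed of each of lift_12, lift_9 below 0.02 m/s and y of lift_9 in the frame of rack between -0.1045 and -0.0755 m and x of lift_9 in the frame of rack between -0.012 and 0.012 m and z of lift_9 in the frame of rack between 0.033 and 0.0385 m); the robot touches nothing.
It fails at once if A lift bears on the rack with more than 35 N, all its contacts added up (contact force between any of lift_12, lift_9 and rack above 35 N).
It fails at once if The lift already in the rack is shifted by more than 10 mm, or another thing on the bench by more than 30 mm (distance of lift_18 from where it was at the start of the episode above 0.01 m or distance of any of adapter, socket, tape_roll, shears, calipers, bottle, scraper from where it was at the start of the episode above 0.03 m).
It also fails if it takes over 61 s, if anything falls off the work surface, if the arm or the gripper's body presses on something with over 40 N, if the wrist force passes 120 N, or if a joint passes its speed limit or range.

ROBOT

A 6-joint arm with a two-finger parallel gripper is mounted at the origin on the work surface. World frame = base frame: x ahead of the robot, y to its left, z up, the work surface at z = 0. Lengths are in m, angles in rad, forces in N, time in s.
With the tool pointing down it reaches from about 0.35 to 0.775 m from the base axis. Payload 5.5 kg.
Tool frame: the origin (TCP) lies at the very end of the fingers, on their centre line; the grasp point (between the pads) lies 19 mm behind it; z points along the fingers, y is the direction in which the jaws open and shut (so a half turn about z gives the same grasp; the last joint's range is limited). The gripper opens to 85 mm and grips with 20 to 120 N. Pads are 22 mm wide; open, the fingers measure 114 mm over their backs; the gripper's body (76 mm by 85 mm) begins 54 mm behind the grasp point. The pads swing forward as they close: fully open they stand 13 mm farther back than shut.
Start: joints at [-1.458, 0.313, 0.046, 1.304, 0, 1.431], TCP at [0.144, -0.557, 0.231] pointing down, gripper open.
Joint ranges: [-2.76, 2.76], [-0.86, 1.69], [-1.03, 1.26], [-2.2, 2.34], [-1.47, 1.5], [-3.14, 3.14]. Speed limits (rad/s): [2.57, 2.57, 3.14, 3.14, 3.14, 3.14].

INTERFACE

Orientations are given as a unit quaternion [w, x, y, z].
In Python, from workcell import get_state, vision, workorder, silhouettes, tip_of gives the robot as it stands.
- The arm moves only by the shell command python3 -m inch 'ROWS' [FORCE]. ROWS is JSON, a list of rows, each a list of 7 numbers: the shift along the tool's x, y, z in cm, then the turn, a rotation vector about the tool's x, y, z in degrees, then the finger opening in cm, from 0 to 8.54. In form: [[dx, dy, dz, rx, ry, rz, hand], ...]. A call has 1 to 5 rows; each row shifts and turns the commanded pose from where the row before left it, along the tool's axes as they then stand; what a row does not reach is not made up. A row lasts 1/10 s, in which the tool goes at most 50 mm and 8.59 degrees, less where a joint would pass 70% of its speed; a pose out of reach is approached as far as the arm can. A call with a gripper value outside its range is refused whole. The fingers move at their own pace and stop on an object; FORCE is the grip in N (left out, the last holds). Time passes only in rows, so rows that do not move let the fingers close. It gives the time, the measured TCP pose, the force and the opening at its end, in the units of the state.
- get_state(): the state, without advancing time (a new reading comes with each control period).
- vision.read_camera(name): name is "side" or "top" or "wrist"; returns a dict with "pixels" (384x512x3 uint8, red, green, blue), "depth" (384x512 float32, m along the optical axis (not along the pixel's ray), 0 where there is no reading), "mtx" (3x3 intrinsics, pixels), "T" (4x4, takes a point from camera to world coordinates); the wrist camera has in their place "tool_from_camera" (4x4, takes a point from camera to tool coordinates, whose origin is the TCP and whose axes are the flange's). Camera axes: x right, y up, looking along -z (the intrinsics and any distortion apply to the point x, -y, -z); pixel columns grow to the right and rows downward; lengths in m; the calibration is good to about 2 mm. The wrist camera is an equidistant fisheye: a pixel r from the principal point sees the ray r / f radians off the axis. A picture is of the moment at which its call begins: read the wrist's pose just before it.
- workorder.hand_in(): hands the job in, once; it reports no verdict.
Trained networks look in a picture, given as the dict that the camera call returned (one of the last four; its "shot" number tells which), for a name from the list of things; names that differ only in an ending like _2 or _b are one class to them, and where a whole thing is asked for, a point or a joint stands for the part that bears it (a point fixed in the world has none). Each returns a list of dicts, best first, with "confidence" (0 to 1); they miss things now and then, are a little off and sometimes report something else, mostly with a low value. They report only what shows in the picture. A call takes as long as a camera call.
- silhouettes(picture, label): "mask" (384x512 bool, what is visible of it) and "location" ([column, row] in pixels, amid what is visible of it).
- tip_of(picture, label): "location" ([column, row] in pixels: a listed point, or the origin of a listed thing).
The state is a dict: "clock": time; "joint_pos": joint angles; "qvel": joint speeds; "tau": joint torques, N m; "tcp_pos": TCP position; "orientation": TCP orientation; "wrist_force": force on the tool from outside, world axes, zero at the start; "ft_torque": the same for the moment, N m; "finger_gap": finger opening in m.
Only numpy, scipy, OpenCV 4.12 (cv2) and the standard library are available. Lean on these libraries where they do the work, as an engineer would, in place of code of your own. Each camera call takes 0.05 s, during which the arm holds its last target.

## Working session

There is one attempt and no reset: what is moved stays moved. The work goes in short steps, Python scripts to look and compute and a shell command to move; the robot and the scene stay as the last step left them, time stands still between calls to the robot, and variables do not carry over. Pictures are saved under pics/ and viewed, and the job is handed in when it is done.

```bash
ls; mkdir -p pics
python3 - <<'E'
from workcell import get_state, vision
import cv2
s=get_state(); print(s)
for n in ("top","side","wrist"):
    p=vision.read_camera(n); cv2.imwrite(f"pics/{n}0.png",p["pixels"][:,:,::-1]); print(n,p["mtx"],p.get("T",p.get("tool_from_camera")))
E
```

```text
pics
{'clock': 0.0, 'joint_pos': array([-1.45760954e+00,  3.13992662e-01,  4.49643558e-02,  1.30358862e+00,
        1.27121162e-05,  1.43119074e+00]), 'qvel': array([-1.19677173e-03,  4.95152300e-04, -2.48484855e-03,  4.25738500e-05,
       -1.41908613e-03, -1.78213678e-03]), 'tau': array([-5.89926967e-04, -4.80625033e+01,  2.98532653e+01,  1.91533560e-02,
       -2.16395433e-04, -1.74462343e-06]), 'tcp_pos': array([ 0.14374524, -0.55621306,  0.23040729]), 'orientation': array([-9.10137812e-04,  9.92022221e-01,  1.26059846e-01,  1.83796851e-05]), 'wrist_force': array([-0.4697184 , -0.43437395, -0.00394031]), 'ft_torque': array([-0.02860028,  0.01102786, -0.01512805]), 'finger_gap': 0.08551135037540705}
top [[359.88886295   0.         255.11967517]
 [  0.         359.88886295 193.4427127 ]
 [  0.           0.           1.        ]] [[ 0.02871308  0.97938863 -0.19993366  0.33729859]
 [-0.99958234  0.02747795 -0.00895046 -0.00957753]
 [-0.00327221  0.20010715  0.97976855  1.16545401]
 [ 0.          0.          0.          1.        ]]
side [[416.45027564   0.         259.10805125]
 [  0.         416.45027564 192.82960403]
 [  0.           0.           1.        ]] [[ 0.97487731  0.15439711 -0.16054833  0.36691711]
 [-0.22269071  0.66004715 -0.71745843 -0.89016006]
 [-0.00480404  0.73518657  0.67784779  0.91135174]
 [ 0.          0.          0.          1.        ]]
wrist [[297.31863964   0.         256.90092668]
 [  0.         297.31863964 184.6572699 ]
 [  0.           0.           1.        ]] [[-4.15754531e-04  9.51040817e-01  3.09065027e-01  8.03895648e-02]
 [ 9.99998752e-01  8.66551193e-04 -1.32131269e-03  2.10726222e-03]
 [-1.52444297e-03  3.09064092e-01 -9.51039990e-01 -1.42481157e-01]
 [ 0.00000000e+00  0.00000000e+00  0.00000000e+00  1.00000000e+00]]
```

View pics/top0.png

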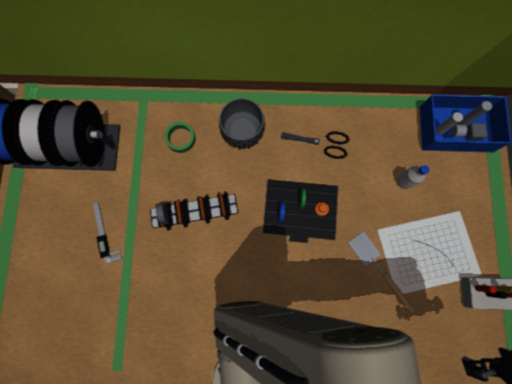

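View pics/side0.png

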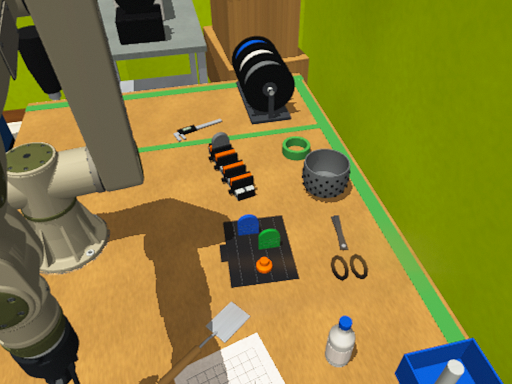

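View pics/wrist0.png

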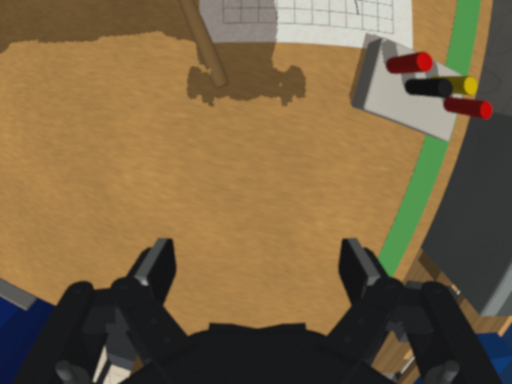

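Top view: rack at about (195,210), with the grey lift at its left (+y) end. The blue lift is at (282,211), the green at (303,198), and the adapter at (322,209). Next I'll measure them with depth.

```bash
cat > h.py <<'E'
import numpy as np, cv2
from workcell import get_state, vision, silhouettes, tip_of
from scipy.spatial.transform import Rotation as R
def Twt(s):
    T=np.eye(4); q=s["orientation"]; T[:3,:3]=R.from_quat([q[1],q[2],q[3],q[0]]).as_matrix(); T[:3,3]=s["tcp_pos"]; return T
def shot(n):
    s=get_state(); p=vision.read_camera(n)
    p["Tw"]=p["T"] if "T" in p else Twt(s)@p["tool_from_camera"]
    return p
def cloud(p):
    K=p["mtx"]; h,w=p["depth"].shape
    u,v=np.meshgrid(np.arange(w),np.arange(h))
    x=(u-K[0,2])/K[0,0]; y=(v-K[1,2])/K[1,1]
    if "tool_from_camera" in p:
        r=np.hypot(x,y)+1e-9; t=np.tan(np.minimum(r,1.5)); x=x/r*t; y=y/r*t
    d=p["depth"]; P=np.stack([x*d,-y*d,-d,np.ones_like(d)],-1)
    W=P@p["Tw"].T
    return W[...,:3]
def project(p,X):
    X=np.atleast_2d(X); c=np.c_[X,np.ones(len(X))]@np.linalg.inv(p["Tw"]).T
    x,y=c[:,0]/-c[:,2],-c[:,1]/-c[:,2]
    if "tool_from_camera" in p:
        r=np.hypot(x,y)+1e-9; k=np.arctan2(r,1)/r; x=x*k;y=y*k
    K=p["mtx"]; return np.c_[x*K[0,0]+K[0,2],y*K[1,1]+K[1,2]]
def save(p,n,box=None,z=1,pts=None):
    im=np.ascontiguousarray(p["pixels"][:,:,::-1])
    if pts is not None:
        for q in pts: cv2.circle(im,tuple(int(round(a)) for a in q),2,(255,0,255),1)
    if box: im=im[box[1]:box[3],box[0]:box[2]]
    if z!=1: im=cv2.resize(im,None,fx=z,fy=z,interpolation=cv2.INTER_CUBIC)
    cv2.imwrite(f"pics/{n}.png",im)
E
python3 - <<'E'
from h import *
np.set_printoptions(precision=4,suppress=True)
for n in ("top","side"):
    p=shot(n); C=cloud(p)
    for l in ("lift_12","lift_9","lift_18","rack","plate","adapter"):
        for d in silhouettes(p,l)[:1]:
            m=d["mask"]&(p["depth"]>0); X=C[m]
            r=cv2.minAreaRect((X[:,:2]*1000).astype(np.float32))
            print(n,l,round(d["confidence"],2),m.sum(),d["location"],"med",np.median(X,0),"z95",np.percentile(X[:,2],[5,98]),r)
    for l in ("station_15","station_12","station_9","rack"):
        for d in tip_of(p,l)[:1]: print(n,l,d)
    save(p,f"{n}1",(140,170,350,260) if n=="top" else (190,120,310,290),3.5)
E
```

```text
top lift_12 0.71 208 [161.7, 214.6] med [0.4889 0.2792 0.0944] z95 [0.0554 0.1081] ((498.94482421875, 294.957275390625), (77.26803588867188, 41.37820816040039), 9.54065227508545)
top lift_9 0.71 208 [161.7, 214.6] med [0.4889 0.2792 0.0944] z95 [0.0554 0.1081] ((498.94482421875, 294.957275390625), (77.26803588867188, 41.37820816040039), 9.54065227508545)
top lift_18 0.71 208 [161.7, 214.6] med [0.4889 0.2792 0.0944] z95 [0.0554 0.1081] ((498.94482421875, 294.957275390625), (77.26803588867188, 41.37820816040039), 9.54065227508545)
top rack 0.9 1689 [199.4, 209.8] med [0.5053 0.1776 0.0373] z95 [0.0218 0.0659] ((508.5032958984375, 194.50071716308594), (87.75507354736328, 273.47637939453125), 11.065695762634277)
top plate 0.87 3736 [298.8, 207.7] med [ 0.5207 -0.1467  0.0028] z95 [-0.001   0.0083] ((520.40625, -150.94833374023438), (239.5610809326172, 200.32923889160156), 86.0311050415039)
top station_15 {'location': [220.7, 203.4], 'confidence': 0.86}
top station_12 {'location': [220.7, 203.4], 'confidence': 0.86}
top station_9 {'location': [220.7, 203.4], 'confidence': 0.86}
top rack 
[... 726 characters left out ...]
3612060546875), (103.02095031738281, 311.05780029296875), 6.003346920013428)
side plate 0.84 3457 [253.8, 255.7] med [ 0.5135 -0.1771  0.0044] z95 [0.0015 0.0084] ((520.962890625, -150.8487091064453), (240.15087890625, 199.3966064453125), 86.53856658935547)
side adapter 0.59 185 [262.6, 263.6] med [ 0.5277 -0.2277  0.0195] z95 [0.0092 0.0362] ((528.9993896484375, -224.47959899902344), (35.238521575927734, 40.71595764160156), 70.31234741210938)
side station_15 {'location': [224.5, 164.5], 'confidence': 0.85}
side station_12 {'location': [224.5, 164.5], 'confidence': 0.85}
side station_9 {'location': [224.5, 164.5], 'confidence': 0.85}
side rack {'location': [227.7, 169.6], 'confidence': 0.93}
```

```bash
cat >> h.py <<'E'
def colmask(p,c):
    hsv=cv2.cvtColor(p["pixels"],cv2.COLOR_RGB2HSV)
    lo,hi={"blue":((105,120,40),(130,255,255)),"green":((50,120,40),(80,255,255)),"orange":((5,150,80),(16,255,255))}[c]
    return cv2.inRange(hsv,lo,hi)>0
def liftfit(p,c,roi=(0.40,0.64,-0.30,-0.03)):
    C=cloud(p); m=colmask(p,c)&(p["depth"]>0)
    m&=(C[...,0]>roi[0])&(C[...,0]<roi[1])&(C[...,1]>roi[2])&(C[...,1]<roi[3])&(C[...,2]>0.01)
    return C[m],m
E
python3 - <<'E'
from h import *
np.set_printoptions(precision=4,suppress=True)
for n in ("top","side"):
    p=shot(n)
    for c in ("blue","green"):
        X,m=liftfit(p,c); r=cv2.minAreaRect((X[:,:2]*1000).astype(np.float32))
        print(n,c,len(X),X.mean(0),X.min(0),X.max(0),r)
E
```

```text
top blue 93 [ 0.5076 -0.0843  0.0604] [ 0.4815 -0.093   0.0131] [ 0.54   -0.0781  0.0759] ((510.6552734375, -85.6180191040039), (12.03663158416748, 58.06732177734375), 86.23225402832031)
top green 82 [ 0.5522 -0.1496  0.0598] [ 0.5274 -0.156   0.0192] [ 0.5846 -0.1452  0.0769] ((555.9066772460938, -151.04721069335938), (9.65290355682373, 57.04783630371094), 87.37605285644531)
side blue 337 [ 0.5117 -0.0922  0.0436] [ 0.4831 -0.0986  0.01  ] [ 0.5415 -0.0804  0.0774] ((512.4765625, -89.89827728271484), (15.092110633850098, 58.41067123413086), 84.56010437011719)
side green 343 [ 0.5578 -0.1563  0.0442] [ 0.5292 -0.1605  0.0103] [ 0.587  -0.1457  0.0767] ((558.2264404296875, -152.94288635253906), (14.224367141723633, 57.79766082763672), 88.49314880371094)
```

View pics/top1.png

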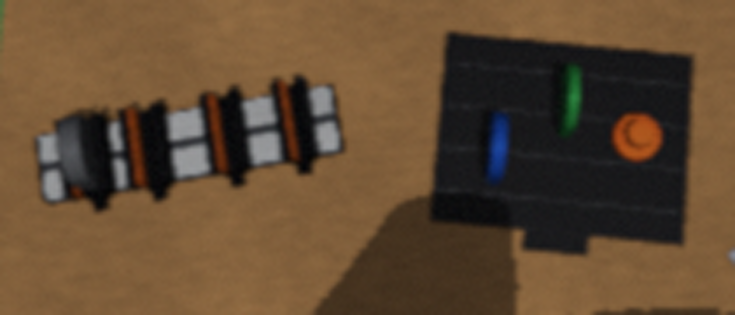

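View pics/side1.png

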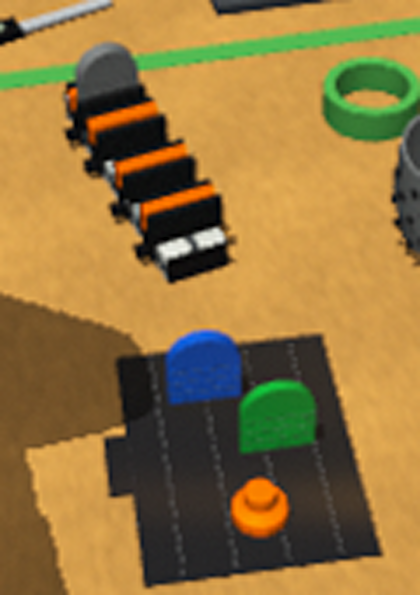

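Blue lift is at about (0.512,-0.086) and green at about (0.557,-0.153), both with their width along world x. I'll move over them.

```bash
python3 -m inch '[[3.6,-2.75,0,0,0,0,5],[3.6,-2.75,0,0,0,0,5],[3.6,-2.75,0,0,0,0,5],[3.6,-2.75,0,0,0,0,5],[3.6,-2.75,0,0,0,0,5]]'
python3 -m inch '[[3.6,-2.75,0,0,0,0,5],[3.6,-2.75,0,0,0,0,5],[3.6,-2.75,0,0,0,0,5],[3.6,-2.75,0,0,0,0,5],[3.6,-2.75,0,0,0,0,5]]'
```

```text
clock: 1.85
tcp_pos: [0.2845, -0.3772, 0.2315]
orientation: [0.0, 0.992, 0.126, 0.0]
wrist_force: [1.4, 0.6, 0.0]
finger_gap: 0.0497
clock: 2.35
tcp_pos: [0.4245, -0.1989, 0.2316]
orientation: [0.0, 0.992, 0.126, 0.0]
wrist_force: [0.2, -1.3, 0.2]
finger_gap: 0.0499
```

```bash
python3 -m inch '[[3.4,-4.2,0,0,0,0,5],[3.5,-4.2,0,0,0,0,5],[0,0,0,0,0,8.5,5],[0,0,0,0,0,8.5,5],[0,0,0,0,0,0,5]]'
python3 - <<'E'
from h import *
np.set_printoptions(precision=4,suppress=True)
print(get_state()["tcp_pos"])
p=shot("wrist"); save(p,"w1")
for c in ("blue","green"):
    X,m=liftfit(p,c)
    T=X[X[:,2]>0.064]
    for Y in (X,T): print(c,len(Y),Y.mean(0),Y.min(0),Y.max(0),cv2.minAreaRect((Y[:,:2]*1000).astype(np.float32)))
E
```

```text
clock: 2.85
tcp_pos: [0.4659, -0.109, 0.2313]
orientation: [0.0, 1.0, -0.021, 0.0]
wrist_force: [-0.0, 0.4, -0.2]
finger_gap: 0.0499
[ 0.4659 -0.109   0.2313]
blue 733 [ 0.5162 -0.0897  0.0644] [ 0.484  -0.0966  0.0106] [ 0.5432 -0.0816  0.0743] ((513.4161376953125, -88.7595443725586), (12.548016548156738, 59.0368766784668), 86.84849548339844)
blue 500 [ 0.5143 -0.089   0.0701] [ 0.4924 -0.0956  0.064 ] [ 0.5352 -0.0818  0.0743] ((513.741943359375, -88.79380798339844), (12.411904335021973, 42.373287200927734), 87.28521728515625)
green 732 [ 0.5586 -0.1523  0.0583] [ 0.5295 -0.1594  0.0101] [ 0.5881 -0.1478  0.0745] ((558.7445068359375, -153.94166564941406), (10.0867280960083, 58.2892951965332), 87.48714447021484)
green 383 [ 0.5588 -0.1536  0.0701] [ 0.5375 -0.1594  0.064 ] [ 0.5807 -0.1482  0.0745] ((559.0961303710938, -153.9853973388672), (9.956307411193848, 43.15365982055664), 87.66415405273438)
```

View pics/w1.png

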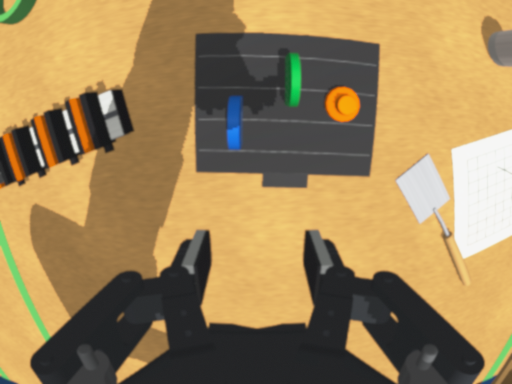

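Blue is at (235,122), world (0.514,-0.089), yaw -2.9°. Green is at (293,79), world (0.559,-0.154), yaw -2.4°. I'll approach the blue lift.

```bash
python3 -m inch '[[4.4,-2.1,0,0,0,0.5,5],[0.3,-0.1,4.5,0,0,0,5],[0,0,4.5,0,0,0,5],[0,0,4.5,0,0,0,5],[0,0,0,0,0,0,5]]'
python3 - <<'E'
from h import *
print(get_state()["tcp_pos"])
p=shot("wrist"); save(p,"w2")
X,m=liftfit(p,"blue"); Y=X[X[:,2]>0.06]; print(len(Y),Y.mean(0),Y.max(0),cv2.minAreaRect((Y[:,:2]*1000).astype(np.float32)))
E
```

```text
clock: 3.4
tcp_pos: [0.5086, -0.0888, 0.0907]
orientation: [-0.002, 1.0, -0.025, -0.006]
wrist_force: [-0.7, 0.4, 0.2]
finger_gap: 0.0502
[ 0.50857427 -0.08881107  0.09067245]
940 [ 0.52313288 -0.0886286   0.06790806] [ 0.53827188 -0.08138095  0.07375646] ((514.2269287109375, -88.29119873046875), (11.571375846862793, 48.234092712402344), 87.03987884521484)
```

View pics/w2.png

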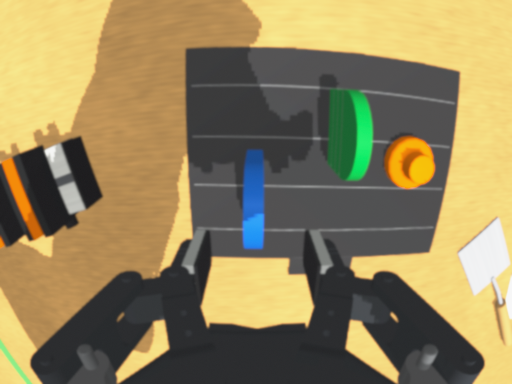

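Blue lift (253,200) lies between the fingers. I'll descend and grip it.

```bash
python3 -m inch '[[0.5,0,3,0,0,0,5],[0,0,2.1,0,0,0,5],[0,0,0,0,0,0,5],[0,0,0,0,0,0,0.8],[0,0,0,0,0,0,0.8]]' 30
python3 -m inch '[[0,0,0,0,0,0,0.8],[0,0,0,0,0,0,0.8],[0,0,0,0,0,0,0.8]]' 30
```

```text
clock: 3.95
tcp_pos: [0.5204, -0.0909, 0.0478]
orientation: [0.001, 1.0, -0.026, 0.002]
wrist_force: [0.4, -0.5, -0.7]
finger_gap: 0.0216
clock: 4.25
tcp_pos: [0.5202, -0.0908, 0.0474]
orientation: [0.001, 1.0, -0.026, 0.002]
wrist_force: [0.2, -0.4, 7.1]
finger_gap: 0.0114
```

```bash
python3 -m inch '[[0,0,0,0,0,0,2.5],[0,0,0,0,0,0,3],[-0.6,0,0.8,0,0,0,3],[0,0,0,0,0,0,3]]' 30
python3 -m inch '[[0,0,0,0,0,0,0.8],[0,0,0,0,0,0,0.8],[0,0,0,0,0,0,0.8],[0,0,0,0,0,0,0.8]]' 30
python3 - <<'E'
from h import *
print(get_state())
p=shot("wrist"); save(p,"w3")
E
```

```text
clock: 4.65
tcp_pos: [0.5106, -0.0893, 0.0359]
orientation: [-0.0, 1.0, -0.026, -0.002]
wrist_force: [-0.9, 0.2, -0.1]
finger_gap: 0.0298
clock: 5.05
tcp_pos: [0.5128, -0.0899, 0.0373]
orientation: [0.0, 1.0, -0.026, 0.0]
wrist_force: [0.4, 0.6, -0.1]
finger_gap: 0.0118
{'clock': 5.05, 'joint_pos': array([-3.27736827e-01,  3.52837447e-01, -4.06959351e-01,  8.10791454e-01,
       -1.12661002e-04,  2.86645126e+00]), 'qvel': array([ 0.00026421, -0.00187639, -0.00194695,  0.00164213,  0.00147959,
        0.00027386]), 'tau': array([-3.57793302e-03, -4.50938880e+01,  2.46089906e+01,  4.16401905e-03,
       -4.24636164e-04, -4.82689387e-06]), 'tcp_pos': array([ 0.51279831, -0.08988866,  0.03731398]), 'orientation': array([ 8.46787393e-05,  9.99654228e-01, -2.62946904e-02,  8.26221873e-05]), 'wrist_force': array([ 0.38576233,  0.62527406, -0.08028608]), 'ft_torque': array([-0.03730226,  0.02785878,  0.03189969]), 'finger_gap': 0.011790018312180704}
```

View pics/w3.png

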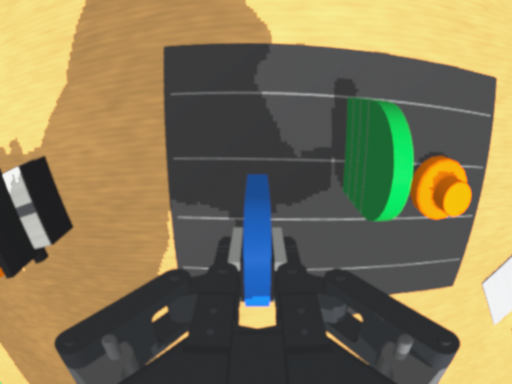

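Blue is gripped (gap 11.8 mm). At the rack's yaw joint 6 would pass its range, so the hand needs a half turn on the way. I'll lift first, then go across and turn.

```bash
python3 -m inch '[[0,0,-2,0,0,0,0.8],[0,0,-4.5,0,0,0,0.8],[0,0,-4.5,0,0,0,0.8],[0,0,-4.5,0,0,0,0.8],[0,-4.5,-1,0,0,0,0.8]]'
python3 -m inch '[[0,-4.8,0,0,0,0,0.8],[0,-4.8,0,0,0,0,0.8],[0,-4.8,0,0,0,0,0.8],[0,-4.8,0,0,0,0,0.8],[0,-1,0,0,0,-8.4,0.8]]'
python3 -m inch '[[0,0,0,0,0,-8.4,0.8],[0,0,0,0,0,-8.4,0.8],[0,0,0,0,0,-8.4,0.8],[0,0,0,0,0,-8.4,0.8],[0,0,0,0,0,-8.4,0.8]]'
python3 -m inch '[[0,0,0,0,0,-8.4,0.8],[0,0,0,0,0,-8.4,0.8],[0,0,0,0,0,-8.4,0.8],[0,0,0,0,0,-8.4,0.8],[0,0,0,0,0,-8.4,0.8]]'
python3 -m inch '[[0,0,0,0,0,-8.4,0.8],[0,0,0,0,0,-8.4,0.8],[0,0,0,0,0,-8.4,0.8],[0,0,0,0,0,-8.4,0.8],[0,0,0,0,0,-8.4,0.8]]'
python3 -m inch '[[0,0,0,0,0,-8.4,0.8],[0,0,0,0,0,-8.4,0.8],[0,0,0,0,0,-8.4,0.8],[0,0,0,0,0,-8.4,0.8],[0,0,0,0,0,-8.4,0.8]]'
python3 -m inch '[[0,0,0,0,0,-8.4,0.8],[0,0,0,0,0,-7.8,0.8],[0,0,0,0,0,0,0.8],[0,0,0,0,0,0,0.8]]'
python3 - <<'E'
from h import *
s=get_state();print(s["joint_pos"],s["tcp_pos"],s["orientation"])
p=shot("wrist"); save(p,"w4")
E
```

```text
clock: 5.6
tcp_pos: [0.5186, -0.0489, 0.208]
orientation: [0.002, 1.0, -0.03, 0.005]
wrist_force: [1.1, 0.2, -1.2]
finger_gap: 0.0117
clock: 6.1
tcp_pos: [0.5231, 0.1116, 0.2036]
orientation: [-0.019, 0.996, 0.085, 0.001]
wrist_force: [-1.2, -0.2, 0.6]
finger_gap: 0.0119
clock: 6.6
tcp_pos: [0.5231, 0.1097, 0.2035]
orientation: [-0.017, 0.9, 0.436, 0.008]
wrist_force: [-0.5, -0.5, -0.8]
finger_gap: 0.0116
clock: 7.1
tcp_pos: [0.5231, 0.1096, 0.2035]
orientation: [-0.013, 0.684, 0.73, 0.013]
wrist_force: [-0.0, 0.1, -1.1]
finger_gap: 0.012
clock: 7.6
tcp_pos: [0.5232, 0.1096, 0.2035]
orientation: [-0.008, 0.377, 0.926, 0.017]
wrist_force: [0.7, 0.4, -0.0]
finger_gap: 0.0116
clock: 8.1
tcp_pos: [0.5232, 0.1096, 0.2035]
orientation: [-0.001, 0.02, 1.0, 0.019]
wrist_force: [0.8, 0.2, -0.4]
finger_gap: 0.0112
clock: 8.5
tcp_pos: [0.5232, 0.1096, 0.2035]
orientation: [0.002, -0.117, 0.993, 0.019]
wrist_force: [0.3, -0.3, -0.0]
finger_gap: 0.0114
[ 0.03504912  0.24139086 -0.11964657  1.20969093  0.03742405 -0.19867509] [0.52319898 0.10963332 0.20353873] [ 0.00156295 -0.11657651  0.99300545  0.01864557]
```

View pics/w4.png

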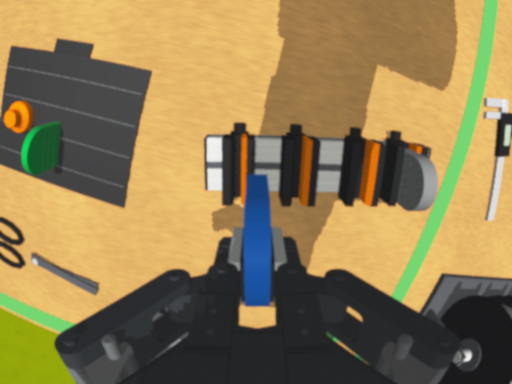

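Blue is held at (257,240). The rack runs from (206,165) to (435,180), with the 9 mm slot at the left. I'll fit the rack from the depth cloud.

Run:
```python
from h import *
np.set_printoptions(precision=4,suppress=True)
p=shot("wrist"); C=cloud(p); d=p["depth"]
from workcell import silhouettes
S=silhouettes(p,"rack"); print([(x["confidence"],x["mask"].sum()) for x in S])
roi=(C[...,0]>0.42)&(C[...,0]<0.6)&(C[...,1]>0.02)&(C[...,1]<0.36)&(d>0)
np.savez("w4.npz",C=C,px=p["pixels"],roi=roi)
# rail top z ~0.03 bright
hsv=cv2.cvtColor(p["pixels"],cv2.COLOR_RGB2HSV)
rail=roi&(hsv[...,1]<60)&(hsv[...,2]>90)&(C[...,2]>0.02)&(C[...,2]<0.04)
print("rail",rail.sum(),cv2.minAreaRect((C[rail][:,:2]*1000).astype(np.float32)), np.median(C[rail][:,2]))
org=roi&colmask(p,"orange"); print("orange",org.sum(),np.percentile(C[org][:,2],[5,50,95]))
blk=roi&(hsv[...,2]<70)&(C[...,2]>0.055)&(C[...,2]<0.07)
print("blk",blk.sum(),np.median(C[blk][:,2]))
im=p["pixels"][:,:,::-1].copy(); im[rail]=(255,0,255); im[blk]=(0,255,255); 
im=cv2.resize(im[110:220,190:450],None,fx=3,fy=3); cv2.imwrite("pics/w4b.png",im)
```

```text
[(0.74, np.int64(12889))]
rail 2907 ((509.0745544433594, 191.3568115234375), (60.182403564453125, 271.6761779785156), 11.871567726135254) 0.029790270217796122
orange 2247 [0.036  0.0556 0.0619]
blk 3649 0.061562024934817716
```

View pics/w4b.png

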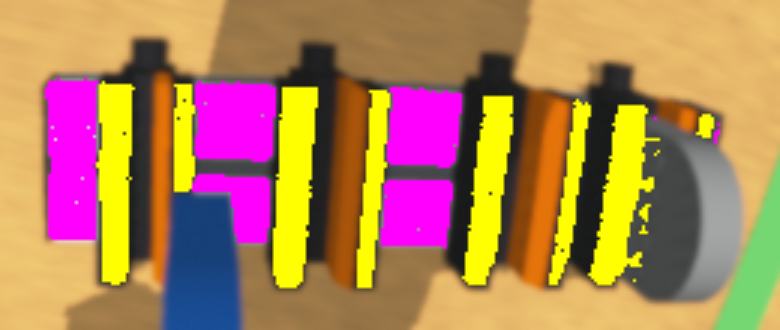

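Run:
```python
from h import *
np.set_printoptions(precision=2,suppress=True)
f=np.load("w4.npz"); C=f["C"]; px=f["px"]; roi=f["roi"]
hsv=cv2.cvtColor(px,cv2.COLOR_RGB2HSV)
rail=roi&(hsv[...,1]<60)&(hsv[...,2]>90)&(C[...,2]>0.02)&(C[...,2]<0.04)
blk=roi&(hsv[...,2]<70)&(C[...,2]>0.058)&(C[...,2]<0.066)
n,lab=cv2.connectedComponents(cv2.morphologyEx(blk.astype(np.uint8),cv2.MORPH_OPEN,np.ones((3,3))))
cs=[]
for i in range(1,n):
    m=lab==i
    if m.sum()<120: continue
    X=C[m][:,:2]*1000; r=cv2.minAreaRect(X.astype(np.float32)); 
    l=cv2.fitLine(X.astype(np.float32),cv2.DIST_HUBER,0,.01,.01).ravel()
    print(m.sum(),X.mean(0),r[1],r[2],"line yaw",np.degrees(np.arctan2(l[1],l[0])))
    cs.append(X)
for yaw in (10,11,12):
    a=np.radians(yaw); ex=np.array([np.cos(a),np.sin(a)]); ey=np.array([-np.sin(a),np.cos(a)])
    Rl=C[rail][:,:2]*1000
    print(yaw,"rail v",np.percentile(Rl@ey,[.3,99.7]),"u",np.percentile(Rl@ex,[.5,50,99.5]))
    for X in cs: print("   v",np.percentile(X@ey,[2,50,98]),"u",np.percentile(X@ex,[1,99]))
```

```text
564 [528.13  83.4 ] (68.4366683959961, 8.89506721496582) 11.836562156677246 line yaw 11.35849
665 [517.75 142.39] (68.108642578125, 10.65086841583252) 11.272987365722656 line yaw 11.623553
381 [512.14 168.96] (68.65478515625, 6.527003765106201) 11.43896198272705 line yaw 11.614532
555 [502.34 210.44] (67.71380615234375, 10.560097694396973) 12.69643497467041 line yaw 11.854076
185 [512.87 103.69] (29.755048751831055, 5.979578018188477) 12.985262870788574 line yaw 13.346949
249 [490.88 240.37] (52.79580307006836, 7.436081886291504) 11.40355110168457 line yaw 11.820993
494 [492.23 262.84] (67.18400573730469, 13.524560928344727) 11.313719749450684 line yaw 11.804219
10 rail v [-35.53 116.82] u [505.13 530.52 566.95]
   v [-14.39  -9.55  -5.4 ] u [503.95 570.55]
   v [45.24 50.33 55.56] u [502.37 569.55]
   v [74.2  77.51 80.73] u [501.14 569.09]
   v [115.4  119.95 125.24] u [499.68 566.18]
   v [ 9.97 13.   16.62] u [508.27 537.66]
   v [147.97 151.44 155.15] u [499.44 551.71]
   v [168.57 173.17 181.2 ] u [498.81 564.33]
11 rail v [-44.63 107.44] u [506.81 531.15 566.49]
   v [-23.38 -18.93 -14.71] u [503.7  570.29]
   v [36.23 40.93 46.18] u [503.14 570.31]
   v [65.16 68.18 71.25] u [502.42 570.39]
   v [106.29 110.63 115.77] u [501.72 568.2 ]
   v [0.98 3.85 7.39] u [508.38 537.78]
   v [138.92 142.29 145.71] u [501.98 554.32]
   v [159.63 163.93 171.95] u [501.7  567.32]
12 rail v [-54.29  98.41] u [508.   531.66 567.18]
   v [-32.45 -28.44 -23.71] u [503.33 569.88]
   v [26.89 31.6  36.9 ] u [503.78 570.9 ]
   v [55.81 58.78 61.85] u [503.55 571.52]
   v [ 97.04 101.4  106.24] u [503.61 570.08]
   v [-8.01 -5.13 -1.85] u [508.34 537.74]
   v [129.78 133.11 136.41] u [504.38 556.74]
   v [150.45 154.42 162.66] u [504.44 570.13]
```

```bash
cat >> h.py <<'E'
def goto(x,y,z,yawdeg):
    """print rotation (tool rotvec deg, first) and then shift in the turned tool frame, cm"""
    s=get_state(); T=Twt(s); a=np.radians(yawdeg)
    D=np.array([[np.cos(a),np.sin(a),0],[np.sin(a),-np.cos(a),0],[0,0,-1]])
    rv=np.degrees(R.from_matrix(T[:3,:3].T@D).as_rotvec())
    print("tcp",np.round(s["tcp_pos"],4),"rot first",np.round(rv,2),"then shift cm",np.round(100*D.T@(np.array([x,y,z])-s["tcp_pos"]),2),"F",np.round(s["wrist_force"],1))
E
python3 -c "
from h import *
goto(.5163,.1552,.115,191.6)"
```

```text
tcp [0.5232 0.1096 0.2035] rot first [2.11 0.39 1.87] then shift cm [-0.24  4.6   8.85] F [ 0.9  0.3 -0.7]
```

```bash
python3 -m inch '[[0,0,0,2.1,0.4,1.9,0.8],[-0.2,4.6,0,0,0,0,0.8],[0,0,4.4,0,0,0,0.8],[0,0,4.4,0,0,0,0.8],[0,0,0,0,0,0,0.8]]'
python3 - <<'E'
from h import *
goto(.5163,.1552,.115,191.6)
p=shot("wrist"); save(p,"w5"); np.savez("w5.npz",C=cloud(p),px=p["pixels"],Tw=p["Tw"])
E
```

```text
clock: 9.15
tcp_pos: [0.5108, 0.1548, 0.1101]
orientation: [-0.006, -0.102, 0.995, -0.0]
wrist_force: [-2.3, -0.8, -1.4]
finger_gap: 0.0117
tcp [0.5108 0.1548 0.1101] rot first [ 0.04 -0.65  0.06] then shift cm [-0.54 -0.07 -0.49] F [-2.3 -0.8 -1.4]
```

View pics/w5.png

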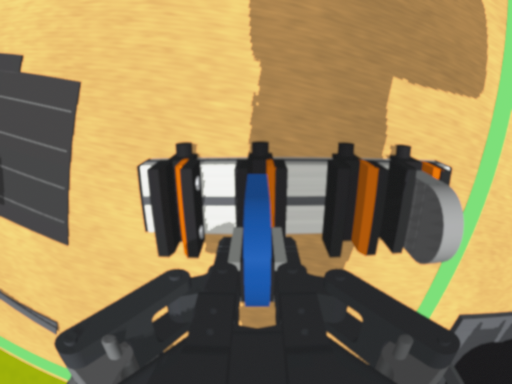

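Blue lift at (257,240) is over the second slot, whose block is at (262,185). The 9 mm block is at (182,200). I'll measure both in this view.

```bash
cat >> h.py <<'E'
def strips(C,px,yaw=11.6,zr=(0.0585,0.066)):
    a=np.radians(yaw); ex=np.array([np.cos(a),np.sin(a)]); ey=np.array([-np.sin(a),np.cos(a)])
    roi=(C[...,0]>0.42)&(C[...,0]<0.6)&(C[...,1]>0.02)&(C[...,1]<0.36)
    hsv=cv2.cvtColor(px,cv2.COLOR_RGB2HSV)
    blk=roi&(hsv[...,2]<75)&(C[...,2]>zr[0])&(C[...,2]<zr[1])
    n,lab=cv2.connectedComponents(blk.astype(np.uint8))
    for i in range(1,n):
        m=lab==i
        if m.sum()<60: continue
        X=C[m][:,:2]*1000; l=cv2.fitLine(X.astype(np.float32),cv2.DIST_HUBER,0,.01,.01).ravel()
        print(m.sum(),"yaw %.1f"%np.degrees(np.arctan2(l[1],l[0])%np.pi),"v",np.percentile(X@ey,[3,50,97]).round(1),"u",np.percentile(X@ex,[1,99]).round(1),"z",np.median(C[m][:,2]).round(4))
E
python3 - <<'E'
from h import *
f=np.load("w5.npz"); C=f["C"]; px=f["px"]
strips(C,px)
a=np.radians(11.6); ex=np.array([np.cos(a),np.sin(a)]); ey=np.array([-np.sin(a),np.cos(a)])
class P(dict): pass
m=colmask({"pixels":px},"blue")&(C[...,2]>0.05)
X=C[m]; u=X[:,:2]@ex*1000; v=X[:,:2]@ey*1000
print("blue z",np.percentile(X[:,2],[1,99]),"u",np.percentile(u,[1,99]),"v",np.percentile(v,[1,50,99]))
for z in (0.085,.095,.105,.115,.125,.135,.14):
    k=abs(X[:,2]-z)<.004
    if k.sum()>10: print(z,k.sum(),np.percentile(v[k],[2,50,98]).round(1),np.percentile(u[k],[2,98]).round(1))
im=cv2.resize(px[135:270,130:330,::-1],None,fx=4,fy=4,interpolation=cv2.INTER_CUBIC); cv2.imwrite("pics/w5b.png",im)
E
```

```text
1129 yaw 11.4 v [-28.9 -23.9 -20. ] u [503.5 570.4] z 0.0617
983 yaw 11.5 v [-4.8 -1.   2.6] u [503.3 570.4] z 0.0619
526 yaw 8.2 v [32.3 35.1 39.5] u [502.8 545. ] z 0.0618
648 yaw 13.1 v [59.4 62.9 66.1] u [502.6 550.8] z 0.0618
1139 yaw 11.7 v [101.2 105.3 109.9] u [503.  571.1] z 0.0617
727 yaw 11.7 v [132.9 136.2 140. ] u [502.7 570.5] z 0.0617
1181 yaw 11.7 v [154.4 159.2 167.1] u [503.  570.2] z 0.0617
98 yaw 44.7 v [187.7 191.8 196.1] u [503.4 513. ] z 0.0616
blue z [0.06255179 0.14757099] u [503.03860678 550.633226  ] v [39.33847375 46.64427281 52.72778097]
0.085 73 [40.7 46.1 51.4] [502.8 503.7]
0.095 92 [40.6 45.8 51.6] [503.  503.9]
0.105 105 [40.8 46.1 51.5] [503.2 504. ]
0.115 147 [40.5 46.2 51.7] [503.3 506. ]
0.125 293 [40.  46.2 52.3] [504.  522.1]
0.135 597 [40.4 46.7 52.3] [507.8 522.4]
0.14 1023 [41.  46.7 52.3] [511.4 552.1]
```

View pics/w5b.png

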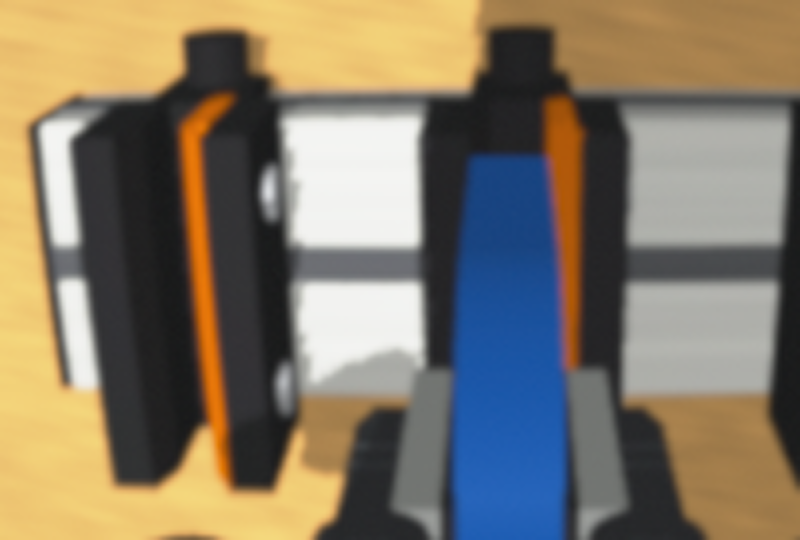

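```bash
python3 -m inch '[[0,0,0,0,0,0,0.8]]'; python3 -c "
from h import *
goto(.5163,.1552,.115,191.6)"
```

```text
clock: 9.3
tcp_pos: [0.5168, 0.1551, 0.1171]
orientation: [0.001, -0.101, 0.995, 0.0]
wrist_force: [0.5, 0.2, 0.4]
finger_gap: 0.0116
tcp [0.5168 0.1551 0.1171] rot first [0.   0.08 0.03] then shift cm [0.05 0.02 0.21] F [0.5 0.2 0.4]
```

```bash
cat >> h.py <<'E'
def rel(name,colour="blue"):
    p=shot("wrist"); save(p,name); C=cloud(p); px=p["pixels"]
    strips(C,px)
    a=np.radians(11.6); ex=np.array([np.cos(a),np.sin(a)]); ey=np.array([-np.sin(a),np.cos(a)])
    s=get_state(); t=s["tcp_pos"][:2]*1000; print("tcp u,v",(t@ex).round(1),(t@ey).round(1),s["tcp_pos"].round(4),"F",s["wrist_force"].round(1))
    m=colmask(p,colour)&(p["depth"]>0)&(C[...,0]>.44)&(C[...,0]<.6)&(C[...,1]>.02)
    X=C[m]; u=X[:,:2]@ex*1000; v=X[:,:2]@ey*1000
    for z in np.arange(.05,.18,.01):
        k=abs(X[:,2]-z)<.004
        if k.sum()>30: print(" z %.3f"%z,k.sum(),"v",np.percentile(v[k],[2,50,98]).round(1),"u",np.percentile(u[k],[2,98]).round(1))
    return p
E
python3 - <<'E'
from h import *
rel("w6")
E
```

```text
559 yaw 7.4 v [32.4 34.9 40.2] u [502.6 554.7] z 0.0618
731 yaw 13.2 v [59.4 62.8 66. ] u [502.8 560.7] z 0.0619
1135 yaw 11.5 v [101.2 105.4 110.2] u [502.9 570.8] z 0.0617
1087 yaw 11.8 v [-28.7 -24.  -20.2] u [503.1 570.5] z 0.0618
943 yaw 11.6 v [-4.7 -0.9  2.4] u [503.4 570.4] z 0.0619
716 yaw 11.3 v [132.8 136.1 139.7] u [503.  570.4] z 0.0617
1124 yaw 12.9 v [154.3 159.2 167.2] u [503.  569.8] z 0.0616
95 yaw 51.9 v [187.8 192.1 196.5] u [503.3 513.4] z 0.0617
tcp u,v 538.3 47.9 [0.5176 0.1551 0.1179] F [0.2 0.  0.2]
 z 0.060 37 v [34.6 35.6 40.9] u [515.9 556.1]
 z 0.090 72 v [39.8 45.1 51. ] u [509.2 510. ]
 z 0.100 93 v [39.6 45.7 50.8] u [509.2 509.9]
 z 0.110 107 v [39.9 45.2 50.6] u [509.3 510. ]
 z 0.120 130 v [39.2 45.2 50.7] u [509.2 517.5]
 z 0.130 263 v [38.9 45.3 52.5] u [509.5 527.8]
 z 0.140 519 v [39.6 45.3 51.5] u [512.3 527.4]
 z 0.150 1796 v [40.  45.8 51.4] u [520.5 556.1]
```

The lift centre is at v=45.3 against the slot middle at 48.3, so it needs +3 mm across and +2 mm along tool x. Then I'll descend to just above the rim.

```bash
python3 -m inch '[[0.2,0.3,0,0,0,0,0.8],[0,0,0.8,0,0,0,0.8],[0,0,0.8,0,0,0,0.8],[0,0,0,0,0,0,0.8],[0,0,0,0,0,0,0.8]]'
python3 - <<'E'
from h import *
p=rel("w7"); save(p,"w7b",(140,130,340,280),4)
E
```

```text
clock: 9.85
tcp_pos: [0.5129, 0.1575, 0.0991]
orientation: [-0.001, -0.102, 0.995, 0.0]
wrist_force: [-0.0, 0.8, -0.8]
finger_gap: 0.0117
1209 yaw 11.5 v [-28.5 -23.8 -20.1] u [503.1 570. ] z 0.0618
1069 yaw 11.4 v [-4.5 -0.7  2.7] u [503.4 570.4] z 0.0619
757 yaw 9.3 v [32.5 36.3 40.5] u [502.7 543.5] z 0.0618
672 yaw 12.0 v [59.5 62.8 66.1] u [502.7 543.6] z 0.0618
1291 yaw 11.8 v [101.1 105.2 110. ] u [503.1 570.4] z 0.0617
817 yaw 11.5 v [132.6 136.1 139.8] u [502.7 569.8] z 0.0617
1131 yaw 11.5 v [154.2 158.4 166.6] u [502.8 569.3] z 0.0616
97 yaw 32.7 v [187.4 191.4 194.8] u [502.9 512.4] z 0.0617
tcp u,v 534.3 51.2 [0.5131 0.1576 0.0994] F [-0.2 -0.  -0.2]
 z 0.060 41 v [38.8 39.8 41.7] u [510.1 544.1]
 z 0.070 63 v [42.8 48.3 53.5] u [505.8 506.5]
 z 0.080 84 v [42.9 48.3 54. ] u [505.8 506.6]
 z 0.090 100 v [43.  48.3 53.7] u [505.9 506.6]
 z 0.100 119 v [42.7 47.9 53.9] u [505.8 506.7]
 z 0.110 233 v [42.  48.4 55.7] u [506.1 524.6]
 z 0.120 462 v [42.6 48.5 54.3] u [508.  524.3]
 z 0.130 1212 v [43.3 48.9 54.5] u [514.9 553.5]
 z 0.140 46 v [42.9 50.9 55. ] u [523.8 541.3]
```

View pics/w7b.png

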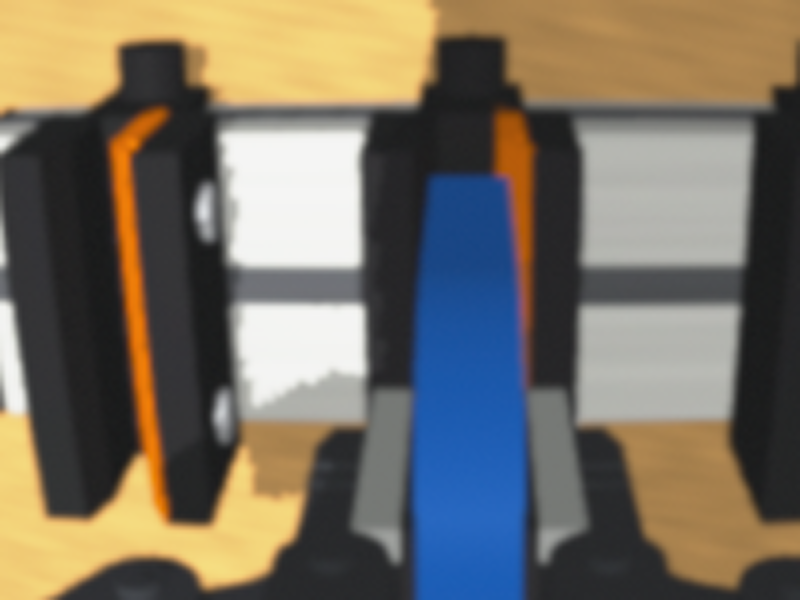

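```bash
python3 -m inch '[[0,0,0.3,0,0,0,0.8],[0,0,0.3,0,0,0,0.8],[0,0,0,0,0,0,0.8]]'; python3 -m inch '[[0,0,0.3,0,0,0,0.8],[0,0,0,0,0,0,0.8],[0,0,0,0,0,0,0.8]]'
```

```text
clock: 10.2
tcp_pos: [0.513, 0.1576, 0.093]
orientation: [-0.0, -0.102, 0.995, 0.0]
wrist_force: [-1.0, 1.0, -0.2]
finger_gap: 0.0119
clock: 10.5
tcp_pos: [0.5132, 0.1576, 0.0904]
orientation: [-0.0, -0.102, 0.995, 0.0]
wrist_force: [-0.8, 0.4, -0.5]
finger_gap: 0.0116
```

```bash
python3 -m inch '[[0,0,0.2,0,0,0,0.8],[0,0,0,0,0,0,0.8]]'; python3 -m inch '[[0,0,0.2,0,0,0,0.8],[0,0,0,0,0,0,0.8]]';  python3 -m inch '[[0,0,0.2,0,0,0,0.8],[0,0,0,0,0,0,0.8]]'
```

```text
clock: 10.7
tcp_pos: [0.5136, 0.1576, 0.0886]
orientation: [0.0, -0.102, 0.995, -0.0]
wrist_force: [0.6, 0.2, 0.4]
finger_gap: 0.0113
clock: 10.9
tcp_pos: [0.5136, 0.1579, 0.0867]
orientation: [0.0, -0.102, 0.995, 0.0]
wrist_force: [1.2, 1.7, 1.2]
finger_gap: 0.0119
clock: 11.1
tcp_pos: [0.5134, 0.1578, 0.0844]
orientation: [0.0, -0.102, 0.995, 0.0]
wrist_force: [0.9, 2.0, 0.4]
finger_gap: 0.0114
```

The lift has entered the throat with small forces. I'll keep going in small steps.

```bash
python3 -m inch '[[0,0.03,0.25,0,0,0,0.8],[0,0,0,0,0,0,0.8]]'; python3 -m inch '[[0,0,0.25,0,0,0,0.8],[0,0,0,0,0,0,0.8]]';  python3 -m inch '[[0,0,0.25,0,0,0,0.8],[0,0,0,0,0,0,0.8]]'
```

```text
clock: 11.3
tcp_pos: [0.5131, 0.1578, 0.0816]
orientation: [-0.0, -0.102, 0.995, -0.0]
wrist_force: [1.2, 1.0, -1.7]
finger_gap: 0.0113
clock: 11.5
tcp_pos: [0.513, 0.1578, 0.0791]
orientation: [-0.0, -0.102, 0.995, -0.0]
wrist_force: [1.2, 1.2, -1.8]
finger_gap: 0.012
clock: 11.7
tcp_pos: [0.5131, 0.1579, 0.0766]
orientation: [-0.0, -0.102, 0.995, 0.0]
wrist_force: [0.9, 0.3, -2.3]
finger_gap: 0.0119
```

```bash
python3 -m inch '[[0,0,0.2,0,0,0,0.8],[0,0,0,0,0,0,0.8]]'; python3 -m inch '[[0,0,0.2,0,0,0,0.8],[0,0,0,0,0,0,0.8]]';  python3 -m inch '[[0,0,0.1,0,0,0,0.8],[0,0,0,0,0,0,0.8]]'
python3 - <<'E'
from h import *
p=rel("w8")
E
```

```text
clock: 11.9
tcp_pos: [0.5131, 0.1578, 0.0748]
orientation: [-0.0, -0.102, 0.995, 0.0]
wrist_force: [1.1, 0.6, -1.8]
finger_gap: 0.0116
clock: 12.1
tcp_pos: [0.5132, 0.1579, 0.0728]
orientation: [-0.0, -0.102, 0.995, 0.0]
wrist_force: [1.2, 0.6, -1.5]
finger_gap: 0.0116
clock: 12.3
tcp_pos: [0.5132, 0.1579, 0.072]
orientation: [-0.0, -0.102, 0.995, 0.0]
wrist_force: [0.1, -0.1, -0.4]
finger_gap: 0.012
1249 yaw 11.4 v [-4.7 -0.6  2.8] u [502.9 560.9] z 0.0618
834 yaw 7.2 v [32.4 36.4 40.7] u [502.8 535.5] z 0.0618
717 yaw 14.3 v [58.9 62.9 66.3] u [502.8 535.9] z 0.0619
1461 yaw 12.1 v [101.1 105.2 109.9] u [502.6 562.1] z 0.0617
1485 yaw 12.0 v [-28.5 -23.7 -20. ] u [503.4 571. ] z 0.0618
968 yaw 11.3 v [132.6 136.1 139.9] u [503.  569.6] z 0.0618
1269 yaw 11.3 v [154.3 158.1 163.6] u [502.7 569.7] z 0.0615
102 yaw 11.5 v [187.5 191.2 194.6] u [502.5 512.4] z 0.0616
tcp u,v 534.5 51.5 [0.5132 0.1579 0.072 ] F [ 0.2 -0.1 -0.1]
 z 0.050 86 v [42.8 48.3 54. ] u [504.9 506.9]
 z 0.060 127 v [40.6 46.5 54. ] u [506.3 530.2]
 z 0.070 115 v [43.1 48.6 54.3] u [506.2 507. ]
 z 0.080 181 v [42.1 48.2 54.5] u [506.2 525.1]
 z 0.090 372 v [42.8 48.8 54.6] u [507.4 524.6]
 z 0.100 832 v [43.1 49.2 54.9] u [512.5 555.1]
 z 0.110 1079 v [43.3 49.2 55.1] u [524.7 546.9]
```

View pics/w8.png

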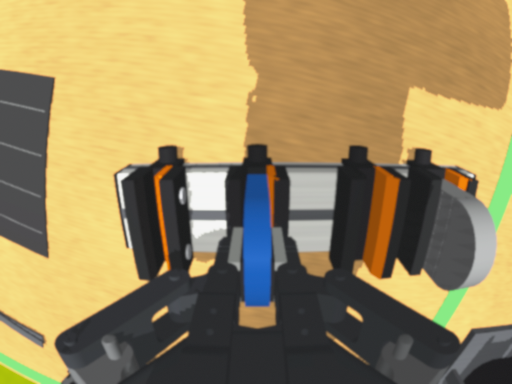

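```bash
python3 -m inch '[[0,0,0.1,0,0,0,0.8],[0,0,0,0,0,0,0.8]]'; python3 -m inch '[[0,0,0.1,0,0,0,0.8],[0,0,0,0,0,0,0.8]]'
```

```text
clock: 12.55
tcp_pos: [0.5132, 0.1579, 0.071]
orientation: [0.0, -0.102, 0.995, 0.0]
wrist_force: [1.2, -0.4, -0.4]
finger_gap: 0.012
clock: 12.75
tcp_pos: [0.5132, 0.1579, 0.0699]
orientation: [-0.0, -0.102, 0.995, 0.0]
wrist_force: [1.1, -0.3, -0.5]
finger_gap: 0.0117
```

```bash
cat >> h.py <<'E'
def topz(colour):
    p=shot("wrist"); C=cloud(p); m=colmask(p,colour)&(p["depth"]>0)&(C[...,0]>.44)&(C[...,0]<.6)&(C[...,1]>.02)&(C[...,2]>.05)
    print("top z",np.percentile(C[m][:,2],[50,90,95,98,99.5]).round(4), "tcp",get_state()["tcp_pos"].round(4)); return p
E
python3 - <<'E'
from h import *
topz("blue")
E
python3 -m inch '[[0,0,0.1,0,0,0,0.8],[0,0,0,0,0,0,0.8]]'; python3 -m inch '[[0,0,0.1,0,0,0,0.8],[0,0,0,0,0,0,0.8]]'
```

```text
top z [0.1004 0.1059 0.1062 0.1067 0.1073] tcp [0.5132 0.1579 0.07  ]
clock: 13.0
tcp_pos: [0.5133, 0.1579, 0.0697]
orientation: [0.0, -0.102, 0.995, 0.0]
wrist_force: [-1.2, -0.5, 5.7]
finger_gap: 0.0118
clock: 13.2
tcp_pos: [0.5133, 0.1579, 0.0696]
orientation: [0.0, -0.102, 0.995, -0.0]
wrist_force: [-3.4, -0.8, 13.6]
finger_gap: 0.0116
```

Floor contact: force rises to 13.6 N and the top is at 0.106. I'll ease off and release.

```bash
python3 -m inch '[[0,0,-0.15,0,0,0,0.8],[0,0,0,0,0,0,1.6],[0,0,0,0,0,0,2.2],[0,0,0,0,0,0,2.6],[0,0,0,0,0,0,2.6]]'; python3 -m inch '[[0,0,-1,0,0,0,2.6],[0,0,-3,0,0,0,2.6],[0,0,-4,0,0,0,2.6],[0,0,-4,0,0,0,3],[0,0,0,0,0,0,3]]'
python3 -m inch '[[0,0,0,0,0,0,3],[0,0,0,0,0,0,3]]'
python3 - <<'E'
from h import *
p=rel("w9"); topz("blue")
E
```

```text
clock: 13.7
tcp_pos: [0.513, 0.1579, 0.0692]
orientation: [-0.0, -0.102, 0.995, 0.0]
wrist_force: [0.1, 0.2, -0.7]
finger_gap: 0.0257
clock: 14.2
tcp_pos: [0.5167, 0.1585, 0.1962]
orientation: [0.005, -0.102, 0.995, 0.0]
wrist_force: [0.8, -0.2, -0.4]
finger_gap: 0.0297
clock: 14.4
tcp_pos: [0.5126, 0.1578, 0.1889]
orientation: [-0.001, -0.102, 0.995, 0.0]
wrist_force: [0.2, -0.3, -0.9]
finger_gap: 0.0301
629 yaw 11.9 v [-28.5 -24.1 -20.2] u [503.1 569.9] z 0.0618
531 yaw 12.0 v [-4.3 -0.8  2.6] u [503.4 569.3] z 0.0618
625 yaw 11.1 v [32.6 36.8 40.6] u [502.7 571.1] z 0.0617
533 yaw 11.9 v [59.3 62.6 65.9] u [502.9 570.6] z 0.0618
669 yaw 11.7 v [101.4 105.5 110.3] u [502.8 570.5] z 0.0617
429 yaw 11.3 v [132.6 135.7 138.9] u [503. 570.] z 0.0618
774 yaw 12.9 v [154.4 159.9 167.1] u [503.  568.7] z 0.0617
tcp u,v 533.6 51.5 [0.5123 0.1578 0.1884] F [ 0.1 -0.7  0. ]
 z 0.060 65 v [40.5 41.3 51.6] u [506.3 569.4]
 z 0.080 42 v [43.1 48.7 53.5] u [506.3 507.9]
 z 0.090 94 v [43.3 48.3 54.1] u [508.1 512.7]
 z 0.100 364 v [42.8 48.4 54. ] u [514.3 557.9]
 z 0.110 81 v [42.8 49.2 54. ] u [530.6 542.7]
top z [0.1016 0.1059 0.1063 0.1066 0.1072] tcp [0.5122 0.1577 0.1882]
```

View pics/w9.png

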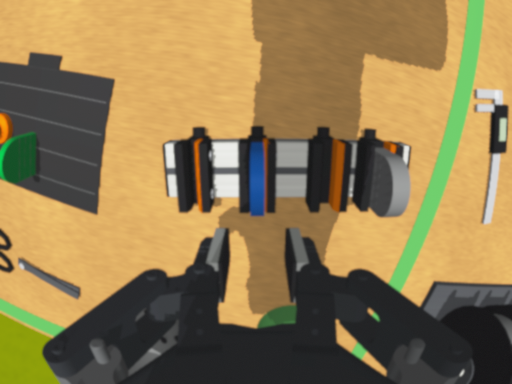

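Blue is seated: its centre is in the 12 mm slot and the top is at 0.106. Next is the green lift.

```bash
python3 -m inch '[[0.24,-4.5,0,0,0,0,4],[0.24,-4.5,0,0,0,0,4],[0.24,-4.5,0,0,0,0,4],[0.24,-4.5,0,0,0,0,4],[0.24,-4.5,0,0,0,0,4]]'
python3 -m inch '[[0.24,-4.5,0,0,0,0,4],[0.24,-4.5,0,0,0,0,4],[0,0,0,0,0,7,4],[0,0,0,0,0,7,4],[0,0,0,0,0,0,4]]'
python3 -m inch '[[0,0,0,0,0,0,4],[0,0,0,0,0,0,4]]'
python3 - <<'E'
from h import *
p=shot("wrist"); save(p,"w10"); 
X,m=liftfit(p,"green"); Y=X[X[:,2]>0.064]; r=cv2.minAreaRect((Y[:,:2]*1000).astype(np.float32)); print(len(Y),r)
c=np.array(r[0])/1000; goto(c[0],c[1],.11,177.6)
E
```

```text
clock: 15.0
tcp_pos: [0.5463, -0.0664, 0.1883]
orientation: [-0.001, -0.102, 0.995, 0.001]
wrist_force: [0.5, -0.0, 0.2]
finger_gap: 0.0402
clock: 15.5
tcp_pos: [0.5597, -0.1543, 0.188]
orientation: [-0.001, 0.021, 1.0, 0.001]
wrist_force: [-0.1, -0.1, -0.0]
finger_gap: 0.04
clock: 15.7
tcp_pos: [0.5603, -0.1535, 0.189]
orientation: [-0.0, 0.019, 1.0, 0.0]
wrist_force: [0.5, 0.5, 0.4]
finger_gap: 0.0399
431 ((558.0870361328125, -153.9846649169922), (8.385546684265137, 43.807552337646484), 87.64567565917969)
tcp [ 0.5604 -0.1535  0.1893] rot first [ 0.01 -0.03  0.2 ] then shift cm [ 0.23 -0.06  7.93] F [0.1 1.  0.6]
```

View pics/w10.png

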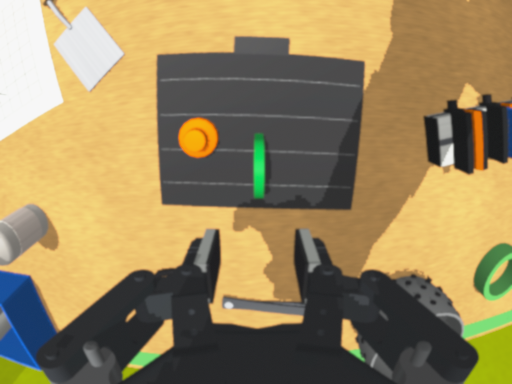

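Green is at (259,165), in line with the finger centre (257). I'll descend and grip it.

```bash
python3 -m inch '[[0.25,-0.05,4,0,0,0.2,4],[0,0,4,0,0,0,4],[0,0,3,0,0,0,4],[0,0,2,0,0,0,4],[0,0,1,0,0,0,4]]' 30
python3 -m inch '[[0,0,1.2,0,0,0,4],[0,0,0,0,0,0,4],[0,0,0,0,0,0,4]]'
```

```text
clock: 16.25
tcp_pos: [0.5566, -0.1533, 0.0474]
orientation: [-0.002, 0.021, 1.0, 0.001]
wrist_force: [0.4, -0.4, 0.5]
finger_gap: 0.0402
clock: 16.55
tcp_pos: [0.5585, -0.1545, 0.0382]
orientation: [0.0, 0.022, 1.0, -0.0]
wrist_force: [-0.0, 0.5, -0.1]
finger_gap: 0.0403
```

```bash
python3 -m inch '[[0,0,0,0,0,0,2.5],[0,0,0,0,0,0,1.5],[0,0,0,0,0,0,0.5],[0,0,0,0,0,0,0.5],[0,0,0,0,0,0,0.5]]' 30
python3 -m inch '[[0,0,0,0,0,0,0.5]]' 30
python3 - <<'E'
from h import *
p=shot("wrist"); save(p,"w11"); print(get_state()["wrist_force"])
E
```

```text
clock: 17.05
tcp_pos: [0.5587, -0.1547, 0.0384]
orientation: [0.001, 0.022, 1.0, -0.0]
wrist_force: [-0.6, -0.1, 7.0]
finger_gap: 0.0086
clock: 17.15
tcp_pos: [0.5587, -0.1547, 0.0385]
orientation: [0.001, 0.022, 1.0, -0.0]
wrist_force: [-0.6, -0.9, 5.3]
finger_gap: 0.0083
[-0.15912949 -0.81530757  6.15859387]
```

View pics/w11.png

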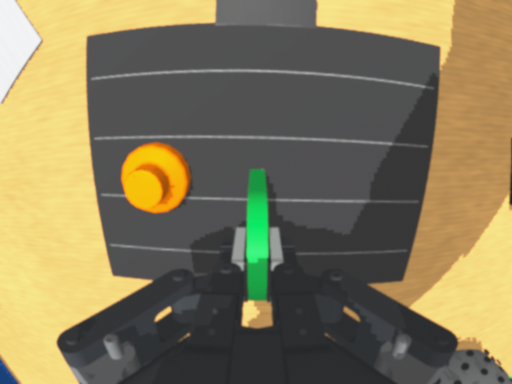

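```bash
python3 -m inch '[[0,0,-2,0,0,0,0.5],[0,0,-4,0,0,0,0.5],[0,0,-4,0,0,0,0.5],[0,0,-2.6,0,0,0,0.5],[0.8,4.5,0,0,0,0,0.5]]'
python3 -m inch '[[0.9,4.5,0,0,0,0,0.5],[0.9,4.5,0,0,0,0,0.5],[0.9,4.5,0,0,0,0,0.5],[0.9,4.5,0,0,0,0,0.5],[0,2.4,0,0,0,0,0.5]]'
python3 -m inch '[[0,0,0,0,0,-7,0.5],[0,0,0,0,0,-7,0.5],[0,0,0,0,0,0,0.5],[0,0,0,0,0,0,0.5]]'
python3 - <<'E'
from h import *
goto(.5257,.0970,.112,191.6)
E
```

```text
clock: 17.7
tcp_pos: [0.5559, -0.1136, 0.1679]
orientation: [0.005, 0.025, 1.0, -0.002]
wrist_force: [1.1, 1.2, -0.1]
finger_gap: 0.0087
clock: 18.2
tcp_pos: [0.5231, 0.0994, 0.1633]
orientation: [-0.001, 0.021, 1.0, 0.0]
wrist_force: [0.2, -0.5, 0.3]
finger_gap: 0.0088
clock: 18.6
tcp_pos: [0.5247, 0.0963, 0.1633]
orientation: [-0.0, -0.099, 0.995, 0.0]
wrist_force: [0.4, -0.3, -1.0]
finger_gap: 0.0082
tcp [0.5247 0.0963 0.1633] rot first [ 0.01 -0.04 -0.29] then shift cm [-0.11  0.05  5.13] F [ 0.4 -0.3 -1. ]
```

```bash
python3 -m inch '[[-0.1,0.05,2.5,0,0,-0.3,0.5],[0,0,1.6,0,0,0,0.5],[0,0,1,0,0,0,0.5],[0,0,0,0,0,0,0.5],[0,0,0,0,0,0,0.5]]'
python3 -m inch '[[0,0,0,0,0,0,0.5]]'
python3 - <<'E'
from h import *
p=rel("w12","green"); save(p,"w12b",(150,130,350,280),4); goto(.5257,.0970,.112,191.6)
E
```

```text
clock: 19.1
tcp_pos: [0.5261, 0.0969, 0.1128]
orientation: [0.0, -0.102, 0.995, 0.0]
wrist_force: [-0.2, -0.3, 0.2]
finger_gap: 0.0085
clock: 19.2
tcp_pos: [0.5266, 0.0969, 0.1135]
orientation: [0.001, -0.102, 0.995, -0.0]
wrist_force: [0.2, 0.2, -0.3]
finger_gap: 0.0083
832 yaw 10.7 v [-29.1 -25.1 -20.9] u [503.  551.9] z 0.0619
713 yaw 11.5 v [-5.4 -1.8  1.6] u [502.9 551.7] z 0.0618
1223 yaw 11.8 v [30.8 35.3 40.2] u [503.2 570.8] z 0.0617
133 yaw 35.5 v [58.4 62.9 65.8] u [502.5 514.3] z 0.0617
884 yaw 11.1 v [100.9 104.4 109.3] u [503.1 569.9] z 0.0616
473 yaw 11.2 v [133.3 136.5 139.9] u [503.1 569.5] z 0.0617
1077 yaw 12.6 v [154.  160.3 167.5] u [503.3 568.9] z 0.0615
tcp u,v 535.4 -10.9 [0.5266 0.097  0.1135] F [ 0.1 -0.1 -0.6]
 z 0.060 81 v [-21.3 -20.3  -5.3] u [521.4 552.5]
 z 0.080 34 v [-17.6 -14.5 -10.1] u [504.6 505.2]
 z 0.090 53 v [-18.  -13.8  -9.8] u [504.5 505.3]
 z 0.100 66 v [-17.6 -13.8  -9.6] u [504.6 505.3]
 z 0.110 82 v [-17.9 -13.8  -9.6] u [504.6 505.4]
 z 0.120 124 v [-18.2 -13.7  -8.1] u [504.7 525.8]
 z 0.130 279 v [-18.4 -13.7  -9.1] u [506.  525.3]
 z 0.140 620 v [-17.6 -13.2  -8.9] u [510.9 553.3]
 z 0.150 768 v [-17.5 -13.1  -8.9] u [523.6 544.6]
tcp [0.5266 0.097  0.1135] rot first [-0.01  0.1   0.15] then shift cm [0.09 0.02 0.15] F [ 0.1 -0.1 -0.6]
```

View pics/w12b.png

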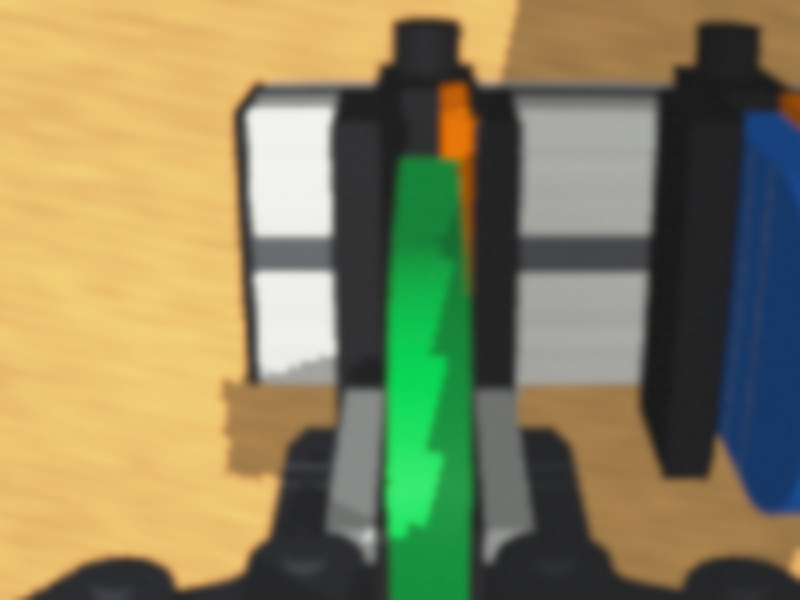

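Lift is at v=-13.8 and the slot at about -14.5; u is 1.5 mm short. I'll correct those and lower it.

```bash
python3 -m inch '[[-0.15,-0.06,0.5,0,0,0,0.5],[0,0,0.5,0,0,0,0.5],[0,0,0.2,0,0,0,0.5],[0,0,0,0,0,0,0.5],[0,0,0,0,0,0,0.5]]'
python3 -m inch '[[0,0,0.3,0,0,0,0.5],[0,0,0,0,0,0,0.5],[0,0,0,0,0,0,0.5]]'
python3 -m inch '[[0,0,0.3,0,0,0,0.5],[0,0,0,0,0,0,0.5],[0,0,0,0,0,0,0.5]]'
python3 - <<'E'
from h import *
p=rel("w13","green"); save(p,"w13b",(150,130,350,280),4)
E
```

```text
clock: 19.75
tcp_pos: [0.5274, 0.0967, 0.1004]
orientation: [-0.0, -0.103, 0.995, 0.0]
wrist_force: [0.1, -0.1, -0.8]
finger_gap: 0.0088
clock: 20.05
tcp_pos: [0.5274, 0.0967, 0.0975]
orientation: [-0.0, -0.103, 0.995, 0.0]
wrist_force: [0.4, 0.1, -0.4]
finger_gap: 0.0087
clock: 20.35
tcp_pos: [0.5274, 0.0967, 0.0944]
orientation: [-0.0, -0.103, 0.995, 0.0]
wrist_force: [0.2, 0.8, -1.0]
finger_gap: 0.0087
887 yaw 9.5 v [-29.3 -25.1 -21. ] u [503.  546.2] z 0.0618
725 yaw 12.7 v [-5.2 -1.8  1.6] u [502.9 546.6] z 0.0619
1401 yaw 11.7 v [31.  35.2 40.1] u [503.3 570.8] z 0.0617
153 yaw 37.5 v [58.2 62.5 65.7] u [502.7 513.4] z 0.0617
1002 yaw 11.2 v [100.9 104.3 109.4] u [502.7 570.1] z 0.0616
513 yaw 11.2 v [133.2 136.5 140.1] u [502.8 569.3] z 0.0617
1157 yaw 12.8 v [154.3 160.3 167.6] u [503.  569.2] z 0.0616
tcp u,v 536.1 -11.3 [0.5274 0.0968 0.0945] F [ 0.6 -0.9 -0.2]
 z 0.060 75 v [-20.8 -20.  -10.3] u [505.3 544.3]
 z 0.070 55 v [-18.4 -14.2 -10.1] u [505.3 505.9]
 z 0.080 71 v [-18.1 -13.6  -9.8] u [505.4 506. ]
 z 0.090 84 v [-18.3 -14.1 -10. ] u [505.3 506. ]
 z 0.100 122 v [-18.1 -13.6  -8.5] u [505.3 526.3]
 z 0.110 262 v [-18.8 -14.3 -10. ] u [506.5 526.3]
 z 0.120 564 v [-18.  -14.   -9.1] u [510.9 554.5]
 z 0.130 956 v [-17.8 -13.5  -9.2] u [522.8 547.6]
```

View pics/w13b.png

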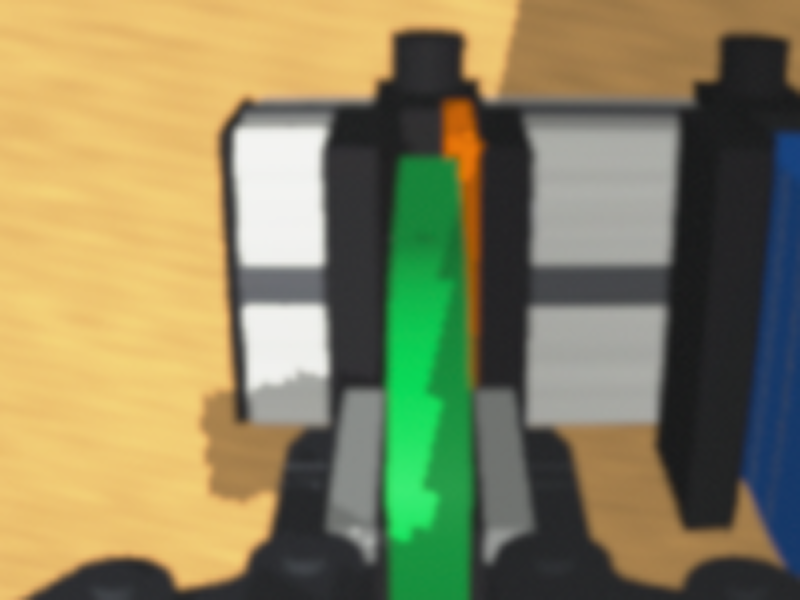

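Lift is centred over the mouth, offset about 0.4 mm. I'll press it down in small steps.

```bash
python3 -m inch '[[0,0,0.3,0,0,0,0.5],[0,0,0,0,0,0,0.5]]'; python3 -m inch '[[0,0,0.2,0,0,0,0.5],[0,0,0,0,0,0,0.5]]'; python3 -m inch '[[0,0,0.2,0,0,0,0.5],[0,0,0,0,0,0,0.5]]'; python3 -m inch '[[0,0,0.2,0,0,0,0.5],[0,0,0,0,0,0,0.5]]'
```

```text
clock: 20.6
tcp_pos: [0.5276, 0.0965, 0.0913]
orientation: [0.0, -0.102, 0.995, -0.0]
wrist_force: [-0.2, -1.3, -0.8]
finger_gap: 0.0084
clock: 20.8
tcp_pos: [0.5278, 0.0965, 0.0896]
orientation: [0.0, -0.102, 0.995, -0.0]
wrist_force: [0.9, -2.6, -0.3]
finger_gap: 0.0083
clock: 21.0
tcp_pos: [0.5276, 0.0966, 0.0873]
orientation: [0.0, -0.102, 0.995, -0.0]
wrist_force: [0.4, -1.4, -0.5]
finger_gap: 0.0088
clock: 21.2
tcp_pos: [0.5274, 0.0966, 0.0852]
orientation: [-0.0, -0.103, 0.995, -0.0]
wrist_force: [1.8, -2.7, -1.0]
finger_gap: 0.0087
```

```bash
python3 -m inch '[[0,-0.05,0.25,0,0,0,0.5],[0,0,0,0,0,0,0.5]]'; python3 -m inch '[[0,0,0.25,0,0,0,0.5],[0,0,0,0,0,0,0.5]]'; python3 -m inch '[[0,0,0.25,0,0,0,0.5],[0,0,0,0,0,0,0.5]]'; python3 -m inch '[[0,0,0.25,0,0,0,0.5],[0,0,0,0,0,0,0.5]]'
```

```text
clock: 21.4
tcp_pos: [0.5274, 0.0964, 0.0826]
orientation: [-0.0, -0.103, 0.995, 0.0]
wrist_force: [1.2, -1.1, -1.2]
finger_gap: 0.0088
clock: 21.6
tcp_pos: [0.5274, 0.0964, 0.0802]
orientation: [-0.0, -0.103, 0.995, 0.0]
wrist_force: [1.7, -0.4, -1.6]
finger_gap: 0.0083
clock: 21.8
tcp_pos: [0.5275, 0.0964, 0.0777]
orientation: [-0.0, -0.103, 0.995, 0.0]
wrist_force: [1.2, -0.6, -1.0]
finger_gap: 0.0084
clock: 22.0
tcp_pos: [0.5275, 0.0964, 0.0752]
orientation: [-0.0, -0.103, 0.995, 0.0]
wrist_force: [1.3, 1.6, -0.5]
finger_gap: 0.0085
```

```bash
python3 -m inch '[[0,0,0.2,0,0,0,0.5],[0,0,0,0,0,0,0.5]]'; python3 -m inch '[[0,0,0.1,0,0,0,0.5],[0,0,0,0,0,0,0.5]]'
python3 - <<'E'
from h import *
save(topz("green"),"w14")
E
```

```text
clock: 22.2
tcp_pos: [0.5275, 0.0964, 0.0733]
orientation: [-0.0, -0.103, 0.995, 0.0]
wrist_force: [1.1, 0.9, -0.4]
finger_gap: 0.0085
clock: 22.4
tcp_pos: [0.5275, 0.0964, 0.0725]
orientation: [-0.0, -0.103, 0.995, 0.0]
wrist_force: [1.4, 1.4, 0.6]
finger_gap: 0.0085
top z [0.1015 0.1067 0.1071 0.109  0.1099] tcp [0.5275 0.0964 0.0725]
```

```bash
python3 -m inch '[[0,0,0.1,0,0,0,0.5],[0,0,0,0,0,0,0.5]]'; python3 -m inch '[[0,0,0.1,0,0,0,0.5],[0,0,0,0,0,0,0.5]]'
```

```text
clock: 22.65
tcp_pos: [0.5275, 0.0964, 0.0715]
orientation: [-0.0, -0.103, 0.995, 0.0]
wrist_force: [0.1, 0.7, 1.3]
finger_gap: 0.0087
clock: 22.85
tcp_pos: [0.5276, 0.0964, 0.0714]
orientation: [0.0, -0.103, 0.995, 0.0]
wrist_force: [-3.4, 1.4, 8.1]
finger_gap: 0.0086
```

Floor reached at TCP 0.0714, where 0.0714 was expected, with 8 N. I'll release and retreat.

```bash
python3 -m inch '[[0,0,-0.1,0,0,0,0.5],[0,0,0,0,0,0,1.4],[0,0,0,0,0,0,2],[0,0,0,0,0,0,2.2],[0,0,0,0,0,0,2.2]]'; python3 -m inch '[[0,0,-1,0,0,0,2.2],[0,0,-3,0,0,0,2.2],[0,0,-4,0,0,0,2.2],[0,0,-4,0,0,0,2.2],[0,0,-1,0,0,0,2.2]]'
python3 -m inch '[[0,0,0,0,0,0,2.2],[0,0,0,0,0,0,2.2],[0,0,0,0,0,0,2.2]]'
python3 - <<'E'
from h import *
p=rel("w15","green"); topz("green"); topz("blue"); rel("w15c","blue")
p=shot("side"); save(p,"s2",(180,110,330,290),3.3)
E
```

```text
clock: 23.35
tcp_pos: [0.5275, 0.0961, 0.0714]
orientation: [-0.0, -0.103, 0.995, -0.0]
wrist_force: [0.1, 0.1, 0.0]
finger_gap: 0.022
clock: 23.85
tcp_pos: [0.5301, 0.0963, 0.2072]
orientation: [0.004, -0.103, 0.995, -0.0]
wrist_force: [0.1, -0.3, 0.3]
finger_gap: 0.0218
clock: 24.15
tcp_pos: [0.5264, 0.0962, 0.1997]
orientation: [-0.002, -0.103, 0.995, 0.0]
wrist_force: [-0.8, 0.6, -1.0]
finger_gap: 0.0219
547 yaw 11.4 v [-28.7 -24.8 -21. ] u [504.  571.2] z 0.0617
468 yaw 11.3 v [-5.1 -1.9  1.3] u [503.8 571.4] z 0.0618
674 yaw 11.7 v [31.  35.6 40.6] u [503.5 571. ] z 0.0616
78 yaw 27.9 v [58.9 63.  65.6] u [502.8 518.9] z 0.0616
560 yaw 11.3 v [100.9 104.9 109.9] u [503.4 569.5] z 0.0616
311 yaw 11.4 v [133.4 136.6 139.8] u [503.1 568.4] z 0.0617
662 yaw 12.7 v [154.2 160.2 167.2] u [503.5 569.3] z 0.0615
tcp u,v 535.0 -11.6 [0.5264 0.0962 0.1997] F [-0.8  0.4 -0.9]
 z 0.060 80 v [-21.  -20.  -12.7] u [505.3 569. ]
 z 0.090 71 v [-18.3 -14.8 -10.5] u [507.2 540.7]
 z 0.100 265 v [-18.2 -14.  -10.4] u [513.6 557.3]
 z 0.110 48 v [-18.1 -15.6 -10.6] u [529.2 540.8]
top z [0.1006 0
[... 183 characters left out ...]
8
464 yaw 11.3 v [-5.1 -1.9  1.3] u [504.  570.8] z 0.0618
674 yaw 11.9 v [31.  35.5 40.7] u [503.1 570.5] z 0.0617
80 yaw 26.1 v [58.9 63.2 65.7] u [503.  518.3] z 0.0617
563 yaw 11.2 v [100.9 105.  109.9] u [503.1 569.9] z 0.0617
314 yaw 11.6 v [133.5 136.6 139.8] u [502.8 569.4] z 0.0617
664 yaw 13.0 v [154.1 160.1 167.2] u [503.  569.7] z 0.0616
tcp u,v 535.5 -11.7 [0.5269 0.0962 0.2003] F [-0.5 -0.1 -0.1]
 z 0.060 155 v [41.  43.3 65.8] u [506.5 563.2]
 z 0.070 112 v [42.3 43.3 51. ] u [506.6 562.6]
 z 0.080 126 v [42.4 43.4 53.8] u [506.7 561.5]
 z 0.090 196 v [42.4 42.9 54.4] u [508.5 560.2]
 z 0.100 387 v [42.5 47.1 54.2] u [515.1 558. ]
 z 0.110 72 v [42.7 47.2 53.6] u [529.6 543.1]
```

View pics/w15.png

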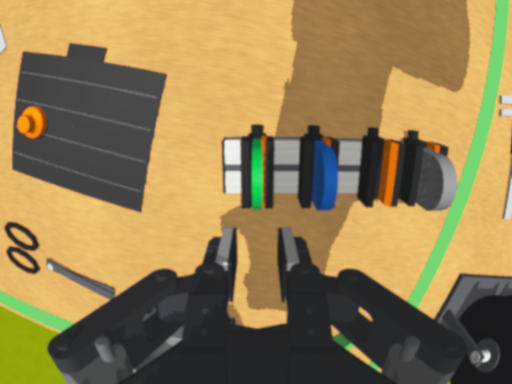

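View pics/s2.png

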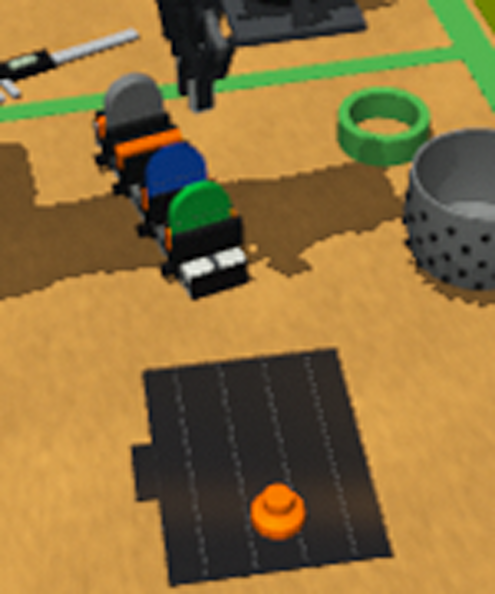

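Wrist view: green at (257,173) and blue at (325,174) are both seated, with tops at 0.106, and the side view agrees. Handing in.

```bash
python3 -c "
from workcell import workorder, get_state
print(get_state()['clock'],workorder.hand_in())"
```

```text
the job is handed in; nothing more can be done
24.4 None
```

Both lifts are in their own slots in the rack: the 12 mm blue one in the 12 mm slot and the 9 mm green one in the 9 mm slot. I released them, pulled the hand clear and handed the job in at 24.4 s.

- **Seating:** each lift went past the cheek with at most about 3 N on the wrist. The force then rose at the floor, to 13.6 N for blue and 8.1 N for green. The final pictures show both upright. Their tops are at 0.106 m, which puts the undersides on the 36 mm floor.
- **Position:** lengthways each lift is about 1–2 mm from the slot's middle. Both slot blocks turned out to be clamped about 9–12 mm to −y of their marks, by a rough reading. That leaves about 2 to 5 mm of the 14.5 mm limit along the row, and I made no direct check of the margin.
- **What disagreed:** the wrist camera and the arm differed by about 3 mm across the slots, so I aligned each lift to its slot within the same picture. Blue had to be gripped twice because the first grip was about 1 cm too high.
- **Other things:** the grey lift, adapter, socket and tape look undisturbed in the last pictures. I did not measure their positions.

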